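Check the packing cradle's corner with a square, then park the square on its pins

ROBOT

A 6-joint arm with a two-finger parallel gripper is mounted at the origin on the work surface. World frame = base frame: x ahead of the robot, y to its left, z up, the work surface at z = 0. Lengths are in m, angles in rad, forces in N, time in s.
With the tool pointing down it reaches from about 0.25 to 0.775 m from the base axis. Payload 4 kg.
Tool frame: the origin (TCP) lies at the very end of the fingers, on their centre line; the grasp point (between the pads) lies 19 mm behind it; z points along the fingers, y is the direction in which the jaws open and shut (so a half turn about z gives the same grasp; the last joint's range is limited). The gripper opens to 94 mm and grips with 3 to 60 N. Pads are 16 mm wide; open, the fingers measure 119 mm over their backs; the gripper's body (75 mm by 177 mm) begins 78 mm behind the grasp point.
Start: joints at [-1.207, 0.087, 1.371, -0, 1.684, -0.103], TCP at [0.248, -0.491, 0.206] pointing down, gripper open.
Joint ranges: [-3.1, 3.1], [-0.76, 2.03], [0.27, 2.55], [-1.08, 4.22], [0.17, 2.65], [-2.57, 2.57]. Speed limits (rad/s): [2.79, 2.79, 3.14, 3.14, 3.14, 3.14].

INTERFACE

Orientations are given as a unit quaternion [w, x, y, z].
In Python, from rig import r, viewer gives the robot as it stands.
- The arm moves only by the shell command python3 -m crank 'ROWS' [OPENING] [FORCE]. ROWS is JSON, a list of rows, each an object of numbers: "dx", "dy", "dz": the shift along the tool's x, y, z in cm; "turn": the turn about the tool's z in rad. A call has 1 to 12 rows; each row is the pose to reach, as a shift and turn from the pose measured when the call began, along the tool's axes at that moment; what a row does not reach only later rows make up. A row lasts 1/8 s, in which the tool goes at most 62.5 mm and 10.7 degrees, less where a joint would pass 70% of its speed; a pose out of reach is approached as far as the arm can. A call with a gripper value outside its range is refused whole. OPENING is the finger opening in cm, from 0 to 9.4, set as the call begins (- or left out, the last holds). The fingers move at their own pace and stop on an object; FORCE is the grip in N (left out, the last holds). Time passes only in rows, so rows that repeat a pose let the fingers close. It gives the time, the measured TCP pose, the force and the opening at its end, in the units of the state.
- r.sense(): the state, without advancing time (a new reading comes with each control period).
- viewer.read_camera(name): name is "scene" or "top" or "wrist"; returns a dict with "pixels" (400x640x3 uint8, blue, green, red), "depth" (400x640 float32, m along the optical axis (not along the pixel's ray), 0 where there is no reading), "fov_y" (degrees; the focal length in pixels is half the picture's height over the tangent of half this angle, whatever the lens; pixels are square), "cx", "cy" (the principal point, pixels), "extrinsics" (4x4, takes a point from camera to world coordinates). Camera axes: x right, y down, z forward; pixel columns grow to the right and rows downward; lengths in m; the calibration is good to about 2 mm. A picture is of the moment at which its call begins.
- r.job_done(): hands the job in, once; it reports no verdict.
The state is a dict: "time": time; "joint_pos": joint angles; "qd": joint speeds; "effort": joint torques, N m; "tcp_pos": TCP position; "orientation": TCP orientation; "contact_force": force on the tool from outside, world axes, zero at the start; "wrist_torque": the same for the moment, N m; "finger_gap": finger opening in m.
Only numpy, scipy, OpenCV 4.12 (cv2) and the standard library are available. Lean on these libraries where they do the work, as an engineer would, in place of code of your own. Each camera call takes 0.05 s, during which the arm holds its last target. There are 200 camera calls.

TASK

Pick up the steel corner square and check the inside corner of the tilted packing cradle: with the square's foot flat on the ledge and its upright flat against the back, press it firmly into the corner so it sits flush on both faces without gaps, and hold it pressed for about a second. Then park the square, standing upright, on the white block with both holes of its foot down over the two pins and its foot flat on the block, and let go. Leave the jar, the glove carton and the spray bottle where they are.

Things in the scene. Friction and masses are not known exactly. Their poses are not given: they have to be found in the camera images.
- square: Loose steel corner square (all lengths in mm), 0.25 kg, starts standing on its foot. Origin: mid-width of the sharp outer corner edge. Foot: 110 long along +x from the origin, 44 wide in y, z 0 to 12. Upright: x 0 to 12, 44 wide, top at z = 110. Working faces: z = 0 (foot) and x = 0 (upright). A bar 12 wide slants at 45 degrees from the foot's far end to the upright's top.
- grip (a point): Centre of the black grip on the square's slanting bar, at x = 57, y = 0, z = 57 of the square. The grip is 22 wide in y (take it with the fingers closing along y), 56 long along the slant and 26 deep across it.
- hole_a (a point): Middle of the nearer-to-corner of the two round 16 mm through holes on the foot's centre line (x = 32 in the square's frame), at the foot's underside. 25 of free height or more above the underside.
- hole_b (a point): Middle of the square's other 16 mm hole (x = 78 in the square's frame), at the foot's underside. 25 of free height or more above the underside.
- ledge: Lower aluminium face of the fixed cradle: rises at 40 degrees away from the robot. Meets the back at a right angle. Origin: middle of the level inside corner line, 32 above the bench. x: up along the ledge; y: along the corner line; z: out of the ledge, along the back. Face z = 0, 130 long in x, 170 wide, ends open. Square in place: its x, y, z along these, its origin within 60 of this one.
- back: Other aluminium face of the cradle, with the ledge's origin and axes: face x = 0, 118 long in z, 170 wide in y, leaning 40 degrees from vertical towards the robot, so that the corner opens upward. Its upper edge is 122 above the bench, the ledge's outer edge 116. Both are 8 thick and rigid. The cradle's grey base is 200 by 150 on the bench.
- pin_block: Fixed white parking block 150 long (x), 80 wide (y), 20 high, with two upright steel pins, 10 in diameter, 46 apart along x, standing 19 above the block's top (tapered over the last 6). Origin: centre of its underside. z up. The square may stand on it either way round.
- pin_a (a point): Foot of the pin at x = -23 in the block's frame, on the pin's axis at the block's top (20 above the bench).
- pin_b (a point): Foot of the pin at x = 23 in the block's frame, on the pin's axis at the block's top (20 above the bench).
- jar: Bystander: loose jar with a red lid, 72 in diameter, 85 high. Origin: centre of its underside.
- glove_carton: Bystander: loose pale glove carton 120 by 230 by 70 high. Origin: centre of its underside.
- spray_bottle: Bystander: loose clear spray bottle 80 in diameter, 235 high. Origin: centre of its underside.

How it is judged:
By the outcome, as a careful person would: the job done as asked, in the order asked, and still so for the second after the job is handed in, with the robot touching nothing.
It also fails if it takes over 72 s, if anything falls off the work surface, if the arm or the gripper's body presses on something with over 40 N, if the wrist force passes 120 N, or if a joint passes its speed limit or range.

## Working session

There is one attempt and no reset: what is moved stays moved. The work goes in short steps, Python scripts to look and compute and a shell command to move; the robot and the scene stay as the last step left them, time stands still between calls to the robot, and variables do not carry over. Pictures are saved under pics/ and viewed, about 8 in all and at most 12, crops included, and the job is handed in when it is done.

```bash
ls; mkdir -p pics; cat > h.py <<'E'
import numpy as np, cv2
from rig import r, viewer
def cam(n):
    c=viewer.read_camera(n); c['f']=200/np.tan(np.radians(c['fov_y'])/2); return c
def cloud(c):
    v,u=np.mgrid[0:400,0:640]; d=c['depth']
    P=np.stack([(u-c['cx'])/c['f']*d,(v-c['cy'])/c['f']*d,d],-1)
    E=c['extrinsics']; W=P@E[:3,:3].T+E[:3,3]; W[d==0]=np.nan
    return W
E
python3 - <<'E'
from h import *
ims=[]
for n in("top","scene"):
    c=cam(n); W=cloud(c); np.savez(f'/tmp/{n}.npz',W=W,px=c['pixels']); cv2.imwrite(f'pics/{n}.png',c['pixels'])
    print(n,c['f'],c['extrinsics'].round(3).tolist())
print(r.sense())
E
```

```text
pics
top 474.1322163612906 [[0.008, -0.984, 0.179, 0.237], [-1.0, -0.009, -0.009, -0.01], [0.01, -0.179, -0.984, 1.938], [0.0, 0.0, 0.0, 1.0]]
scene 420.57035183011044 [[0.56, 0.635, -0.533, 1.457], [0.829, -0.431, 0.357, -0.569], [-0.003, -0.641, -0.767, 1.307], [0.0, 0.0, 0.0, 1.0]]
{'time': 0.1, 'joint_pos': array([-1.20710903e+00,  8.79180863e-02,  1.37211996e+00, -3.17314364e-05,
        1.68360915e+00, -1.03105364e-01]), 'qd': array([ 9.75688347e-04,  8.75765570e-05, -1.79083455e-03,  1.43133225e-03,
        7.15811018e-04,  1.25583127e-03]), 'effort': array([ 2.41524780e-03, -3.41251194e+01, -3.03302050e+01,  7.20041315e-02,
        3.04632378e-02, -9.53241420e-05]), 'tcp_pos': array([ 0.24731567, -0.49069165,  0.20439247]), 'orientation': array([-1.01651666e-03,  9.72886390e-01,  2.31281249e-01, -1.49098969e-04]), 'contact_force': array([-0.24722039, -0.49786006, -0.20188107]), 'wrist_torque': array([ 0.02260505, -0.02259958, -0.01583558]), 'finger_gap': 0.09354299183444152}
```

View pics/top.png

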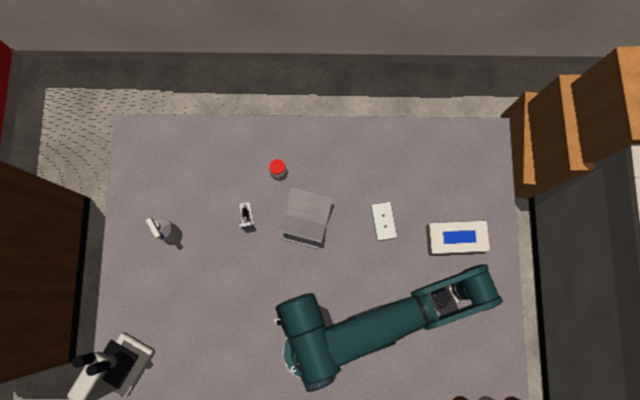

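View pics/scene.png

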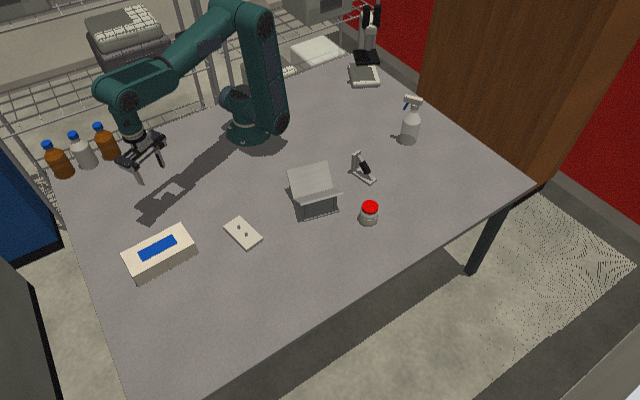

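The top view shows the square at (246,215), the cradle at (307,217), the block at (384,221), the jar at (278,168), the carton at (459,238) and the bottle at (160,229). The tool can't tilt, so I plan to let the square pivot in a light grip. Hung freely it tilts about 45°, and the cradle needs 40°.

```bash
python3 - <<'E'
from h import *
for n in("top","scene"):
    W=np.load(f'/tmp/{n}.npz')['W']
    z=W[...,2]; m=((z>0.008)&(z<0.3)&(W[...,0]>0.25)&(W[...,0]<0.8)&(abs(W[...,1])<0.6)).astype(np.uint8)
    k,l,s,c=cv2.connectedComponentsWithStats(m)
    for i in range(1,k):
        if s[i,4]<25: continue
        P=W[l==i]; q=P[:,:2].astype(np.float32); rc=cv2.minAreaRect(q)
        print(n,s[i].tolist(),'mean',P.mean(0).round(3),'zmax',P[:,2].max().round(3),'rect',np.round(rc[0],3),np.round(rc[1],3),round(rc[2],1))
E
```

```text
top [268, 159, 19, 20, 296] mean [0.72  0.14  0.071] zmax 0.098 rect [0.724 0.147] [0.084 0.066] 79.9
top [278, 186, 56, 63, 2161] mean [0.528 0.023 0.074] zmax 0.128 rect [0.529 0.024] [0.189 0.231] 79.4
top [238, 202, 17, 28, 276] mean [0.525 0.263 0.054] zmax 0.118 rect [0.535 0.276] [0.116 0.061] 11.6
top [371, 202, 26, 39, 721] mean [ 0.518 -0.294  0.02 ] zmax 0.044 rect [ 0.519 -0.293] [0.152 0.094] 8.6
top [145, 217, 34, 25, 554] mean [0.459 0.561 0.145] zmax 0.248 rect [0.461 0.568] [0.088 0.061] 2.2
top [425, 218, 39, 37, 1129] mean [ 0.446 -0.53   0.066] zmax 0.086 rect [ 0.457 -0.535] [0.143 0.136] 4.1
scene [400, 94, 23, 51, 750] mean [0.478 0.56  0.127] zmax 0.238 rect [0.472 0.561] [0.092 0.059] 34.2
scene [351, 150, 26, 35, 382] mean [0.525 0.258 0.051] zmax 0.111 rect [0.537 0.261] [0.114 0.053] 8.7
scene [286, 160, 57, 59, 1729] mean [0.511 0.023 0.074] zmax 0.125 rect [0.531 0.02 ] [0.171 0.191] 75.7
scene [133, 170, 12, 16, 87] mean [ 0.28  -0.538  0.243] zmax 0.299 rect [ 0.29  -0.539] [0.018 0.046] 88.9
scene [359, 200, 20, 26, 410] mean [0.74 0.13 0.06] zmax 0.09 rect [0.733 0.137] [0.068 0.069] 8.9
scene [223, 215, 40, 36, 714] mean [ 0.525 -0.298  0.018] zmax 0.04 rect [ 0.521 -0.297] [0.153 0.082] 10.0
scene [149, 222, 50, 49, 1363] mean [ 0.466 -0.537  0.059] zmax 0.078 rect [ 0.449 -0.538] [0.128 0.13 ] 2.5
```

```bash
python3 - <<'E'
from h import *
for n in("top","scene"):
    D=np.load(f'/tmp/{n}.npz'); W=D['W']; z=W[...,2]
    m=((z>0.008)&(abs(W[...,0]-.53)<.1)&(abs(W[...,1]-.265)<.07)); P=W[m]
    for lo,hi in((.007,.02),(.02,.05),(.05,.08),(.08,.13)):
        Q=P[(P[:,2]>lo)&(P[:,2]<hi)]; print(n,'square',lo,len(Q),Q.mean(0).round(3),Q[:,0].min().round(3),Q[:,0].max().round(3))
    m=((z>0.02)&(abs(W[...,0]-.53)<.13)&(abs(W[...,1]-.02)<.12)); Q=W[m]
    # RANSAC planes
    rng=np.random.default_rng(0)
    for k in range(3):
        best=None
        for _ in range(400):
            a,b,c=Q[rng.choice(len(Q),3,False)]; nn=np.cross(b-a,c-a); L=np.linalg.norm(nn)
            if L<1e-4: continue
            nn/=L; i=abs((Q-a)@nn)<.004
            if best is None or i.sum()>best.sum(): best=i
        S=Q[best]; c0=S.mean(0); nn=np.linalg.svd(S-c0)[2][2]; nn*=np.sign(nn[2])
        print(n,'plane',best.sum(),c0.round(3),nn.round(3),'tilt',np.degrees(np.arccos(nn[2])).round(1),'yaw',np.degrees(np.arctan2(nn[1],nn[0])).round(1), 'd',(c0@nn).round(4))
        print('  min/max',S.min(0).round(3),S.max(0).round(3)); Q=Q[~best]
    cv2.imwrite(f'/tmp/{n}.png',D['px'])
t=cv2.resize(cv2.imread('/tmp/top.png')[190:260,225:405],None,fx=4,fy=4,interpolation=2)
s=cv2.resize(cv2.imread('/tmp/scene.png')[140:220,270:400],None,fx=4,fy=4,interpolation=2)
o=np.zeros((600,720,3),np.uint8); o[:280]=t; o[280:600,:520]=s; cv2.imwrite('pics/crop.png',o)
E
```

```text
top square 0.007 176 [0.536 0.263 0.012] 0.43 0.63
top square 0.02 38 [0.532 0.266 0.034] 0.478 0.581
top square 0.05 61 [0.528 0.264 0.067] 0.478 0.564
top square 0.08 84 [0.497 0.261 0.098] 0.477 0.534
top plane 816 [0.566 0.013 0.074] [-0.623  0.139  0.77 ] tilt 39.7 yaw 167.5 d -0.294
  min/max [ 0.499 -0.077  0.026] [0.634 0.107 0.121]
top plane 631 [0.477 0.036 0.083] [ 0.74  -0.186  0.646] tilt 49.8 yaw -14.1 d 0.4
  min/max [ 0.421 -0.056  0.023] [0.54  0.123 0.128]
top plane 275 [0.576 0.023 0.073] [-0.627  0.133  0.768] tilt 39.8 yaw 168.0 d -0.3025
  min/max [ 0.508 -0.077  0.022] [0.639 0.103 0.113]
scene square 0.007 101 [0.542 0.259 0.012] 0.489 0.595
scene square 0.02 87 [0.531 0.26  0.035] 0.488 0.583
scene square 0.05 109 [0.526 0.257 0.065] 0.483 0.564
scene square 0.08 85 [0.499 0.256 0.095] 0.48 0.537
scene plane 876 [0.482 0.03  0.075] [ 0.755 -0.185  0.628] tilt 51.1 yaw -13.8 d 0.4053
  min/max [ 0.429 -0.059  0.028] [0.537 0.123 0.123]
scene plane 361 [0.576 0.007 0.078] [-0.603  0.141  0.785] tilt 38.2 yaw 166.8 d -0.2848
  min/max [ 0.497 -0.085  0.023] [0.641 0.099 0.117]
scene plane 166 [0.468 0.03  0.082] [ 0.761 -0.191  0.62 ] tilt 51.7 yaw -14.1 d 0.4012
  min/max [ 0.424 -0.053  0.024] [0.535 0.12  0.118]
```

View pics/crop.png

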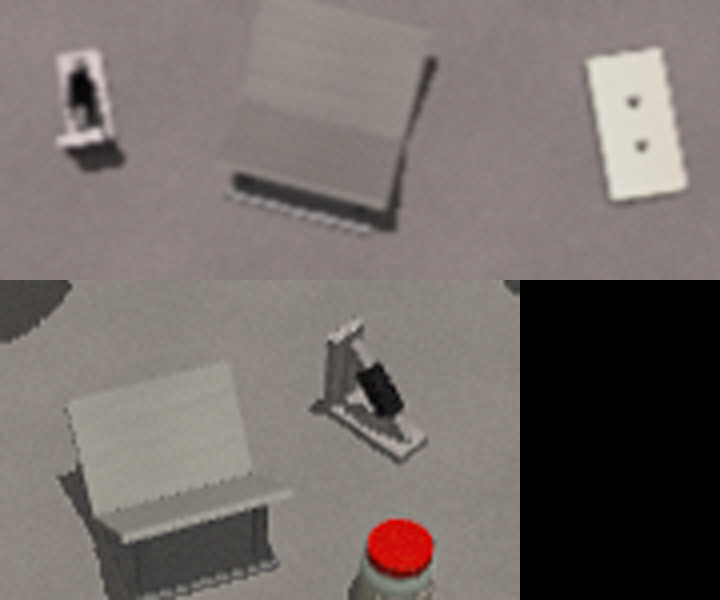

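The upright is on the robot side, so the square's x axis has a yaw of about +8°. The cradle's yaw is about −13° and its corner is near (0.518, 0.025, 0.032). Next I'll move above the square for a close look.

```bash
cat >> h.py <<'E'
def yaw():
    w,x,y,z=r.sense()['orientation']; return 2*np.arctan2(y,x)   # tool down: world yaw of tool x
def to(p,yw=None):
    s=r.sense(); a=yaw(); d=np.array(p)-s['tcp_pos']
    t=0 if yw is None else (a-yw+np.pi/2)%np.pi-np.pi/2
    print('dx %.2f dy %.2f dz %.2f turn %.3f'%(100*(d[0]*np.cos(a)+d[1]*np.sin(a)),100*(d[0]*np.sin(a)-d[1]*np.cos(a)),-100*d[2],t),'| tcp',s['tcp_pos'].round(4),'yaw',round(a,3),'F',s['contact_force'].round(1),'gap',round(s['finger_gap'],4),'t',round(s['time'],2))
E
python3 -m crank '[{"dx":4,"dy":-4,"dz":-3},{"dx":58,"dy":-55,"dz":-3.5,"turn":0.33},{"dx":58,"dy":-55,"dz":-3.5,"turn":0.33},{"dx":58,"dy":-55,"dz":-3.5,"turn":0.33},{"dx":58,"dy":-55,"dz":-3.5,"turn":0.33},{"dx":58,"dy":-55,"dz":-3.5,"turn":0.33},{"dx":58,"dy":-55,"dz":-3.5,"turn":0.33},{"dx":58,"dy":-55,"dz":-3.5,"turn":0.33},{"dx":58,"dy":-55,"dz":-3.5,"turn":0.33},{"dx":58,"dy":-55,"dz":-3.5,"turn":0.33},{"dx":58,"dy":-55,"dz":-3.5,"turn":0.33},{"dx":58,"dy":-55,"dz":-3.5,"turn":0.33}]' 6
python3 -c "
from h import *
to([.52,.262,.24],.14)"
```

```text
dx 58.22 dy -54.95 dz -3.56 turn 0.327 | tcp [ 0.2473 -0.4907  0.2044] yaw 0.467 F [-0.2 -0.5 -0.2] gap 0.0935 t 0.1invalid input
```

```bash
python3 -m crank '[{"dx":4,"dy":-4,"dz":-3,"turn":0}]' 6; echo "rc $?"; python3 -m crank '[{"dx":0,"dy":0,"dz":0,"turn":0}]' 6 20; echo "rc $?"; python3 -m crank --help | head
```

```text
time: 0.22
tcp_pos: [0.2633, -0.4379, 0.2295]
orientation: [-0.005, 0.973, 0.229, -0.001]
contact_force: [0.6, -0.2, 0.7]
finger_gap: 0.0871
rc 0
time: 0.35
tcp_pos: [0.2647, -0.437, 0.2325]
orientation: [-0.003, 0.973, 0.231, -0.0]
contact_force: [-0.0, -0.5, -0.3]
finger_gap: 0.0777
rc 0invalid input: not JSON, or not a number
```

```bash
python3 -m crank '[{"dx":54,"dy":-51,"dz":-0.5,"turn":0.33},{"dx":54,"dy":-51,"dz":-0.5,"turn":0.33},{"dx":54,"dy":-51,"dz":-0.5,"turn":0.33},{"dx":54,"dy":-51,"dz":-0.5,"turn":0.33},{"dx":54,"dy":-51,"dz":-0.5,"turn":0.33},{"dx":54,"dy":-51,"dz":-0.5,"turn":0.33},{"dx":54,"dy":-51,"dz":-0.5,"turn":0.33},{"dx":54,"dy":-51,"dz":-0.5,"turn":0.33},{"dx":54,"dy":-51,"dz":-0.5,"turn":0.33},{"dx":54,"dy":-51,"dz":-0.5,"turn":0.33},{"dx":54,"dy":-51,"dz":-0.5,"turn":0.33},{"dx":54,"dy":-51,"dz":-0.5,"turn":0.33}]' 6
python3 - <<'E'
from h import *
to([.52,.262,.24],.14)
c=cam('wrist'); np.savez('/tmp/w1.npz',W=cloud(c),px=c['pixels']); cv2.imwrite('pics/w1.png',c['pixels']); print(c['extrinsics'].round(3).tolist())
E
```

```text
time: 1.85
tcp_pos: [0.519, 0.2628, 0.2392]
orientation: [-0.002, 0.998, 0.068, -0.001]
contact_force: [0.7, -0.9, -0.3]
finger_gap: 0.0604
dx 0.09 dy 0.09 dz -0.08 turn -0.004 | tcp [0.519  0.2628 0.2392] yaw 0.136 F [ 0.7 -0.9 -0.3] gap 0.0604 t 1.85
[[0.136, -0.957, -0.254, 0.592], [-0.991, -0.133, -0.03, 0.272], [-0.005, 0.256, -0.967, 0.418], [0.0, 0.0, 0.0, 1.0]]
```

View pics/w1.png

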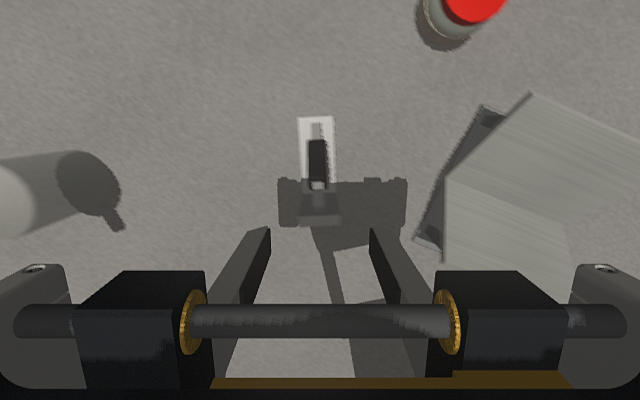

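The wrist picture shows the square at about (317,165), midway between the fingers and nearly aligned with the tool. I'll measure it from the depth cloud.

```bash
python3 - <<'E'
from h import *
D=np.load('/tmp/w1.npz'); W=D['W'];px=D['px'].astype(int)
z=W[...,2]
m=(z>.006)&(z<.125)&(abs(W[...,0]-.53)<.1)&(abs(W[...,1]-.262)<.06)
g=m&(px.max(-1)<60)&(z>.03)
Q=W[g]; print('grip dark',len(Q),Q.mean(0).round(4),Q.min(0).round(3),Q.max(0).round(3)); 
for nm,mm in(('foot',m&(z<.018)),('all',m),('bar',m&(z>.03)),('up',m&(z>.1))):
    Q=W[mm]
    if len(Q)<5: continue
    rc=cv2.minAreaRect(Q[:,:2].astype(np.float32)); print(nm,len(Q),Q.mean(0).round(4),np.round(rc[0],4),np.round(rc[1],4),round(rc[2],1),Q.min(0).round(3),Q.max(0).round(3))
v,u=np.nonzero(g); print(u.min(),u.max(),v.min(),v.max())
E
```

```text
grip dark 706 [0.5414 0.2692 0.0683] [0.51  0.255 0.037] [0.564 0.281 0.086]
foot 1441 [0.5472 0.2685 0.0121] [0.5393 0.2676] [0.0986 0.0439] 10.7 [0.488 0.237 0.008] [0.591 0.297 0.018]
all 3898 [0.527  0.2649 0.0537] [0.5337 0.2665] [0.11  0.044] 10.8 [0.476 0.235 0.008] [0.591 0.297 0.112]
bar 2318 [0.5135 0.2625 0.0813] [0.5255 0.2653] [0.0929 0.0439] 11.4 [0.476 0.235 0.03 ] [0.571 0.281 0.112]
up 634 [0.4883 0.2578 0.1083] [0.4917 0.2585] [0.0239 0.0437] 11.4 [0.476 0.235 0.1  ] [0.504 0.28  0.112]
309 326 140 189
```

```bash
python3 -c "
from h import *
to([.5357,.2669,.038],.192)"
```

```text
dx 1.53 dy 0.43 dz 19.90 turn -0.051 | tcp [0.52  0.269 0.237] yaw 0.141 F [ 1.3  2.1 -1.1] gap 0.0603 t 1.9
```

```bash
python3 -m crank '[{"dx":1.5,"dy":0.4,"dz":6,"turn":-0.05},{"dx":1.5,"dy":0.4,"dz":9,"turn":-0.05},{"dx":1.5,"dy":0.4,"dz":9,"turn":-0.05},{"dx":1.5,"dy":0.4,"dz":9,"turn":-0.05}]' 6
python3 -c "
from h import *
to([.5357,.2669,.038],.192)"
```

```text
time: 2.4
tcp_pos: [0.5358, 0.2677, 0.1481]
orientation: [-0.005, 0.995, 0.095, -0.001]
contact_force: [-0.5, -0.5, 0.2]
finger_gap: 0.0599
dx -0.03 dy 0.08 dz 11.01 turn -0.001 | tcp [0.5358 0.2677 0.1481] yaw 0.191 F [-0.5 -0.5  0.2] gap 0.0599 t 2.4
```

```bash
python3 -m crank '[{"dx":0,"dy":0.1,"dz":5,"turn":0},{"dx":0,"dy":0.1,"dz":9,"turn":0},{"dx":0,"dy":0.1,"dz":11,"turn":0},{"dx":0,"dy":0.1,"dz":11,"turn":0},{"dx":0,"dy":0.1,"dz":11,"turn":0}]' 6
python3 -m crank '[{"dx":0,"dy":0,"dz":0,"turn":0},{"dx":0,"dy":0,"dz":0,"turn":0},{"dx":0,"dy":0,"dz":0,"turn":0},{"dx":0,"dy":0,"dz":0,"turn":0},{"dx":0,"dy":0,"dz":0,"turn":0},{"dx":0,"dy":0,"dz":0,"turn":0}]' 1.5 30
```

```text
time: 3.02
tcp_pos: [0.5376, 0.2683, 0.0412]
orientation: [-0.006, 0.995, 0.095, 0.001]
contact_force: [0.2, 0.2, 0.4]
finger_gap: 0.0598
time: 3.78
tcp_pos: [0.5377, 0.268, 0.0412]
orientation: [-0.005, 0.995, 0.095, 0.001]
contact_force: [0.8, -0.4, 2.1]
finger_gap: 0.0221
```

```bash
python3 -m crank '[{"dx":0,"dy":0,"dz":-3,"turn":0},{"dx":0,"dy":0,"dz":-8,"turn":0},{"dx":0,"dy":0,"dz":-8,"turn":0},{"dx":0,"dy":0,"dz":-8,"turn":0}]' 1.5 30
python3 -m crank '[{"dx":0,"dy":0,"dz":0,"turn":0},{"dx":0,"dy":0,"dz":0,"turn":0},{"dx":0,"dy":0,"dz":0,"turn":0},{"dx":0,"dy":0,"dz":0,"turn":0}]' 1.5 5
python3 - <<'E'
from h import *
c=cam('scene'); d=cam('wrist'); W=cloud(c); z=W[...,2]
m=(z>.03)&(z<.2)&(abs(W[...,0]-.53)<.12)&(abs(W[...,1]-.265)<.05); Q=W[m]
for lo in np.arange(.03,.2,.02):
    S=Q[(Q[:,2]>lo)&(Q[:,2]<lo+.02)]
    if len(S): print(lo.round(2),len(S),S[:,0].min().round(3),S[:,0].max().round(3))
o=np.hstack([cv2.resize(c['pixels'][110:200,320:410],(400,400),interpolation=2),d['pixels'][:, 140:540]]); cv2.imwrite('pics/lift.png',o); to([.5,.2,.1])
E
```

```text
time: 4.28
tcp_pos: [0.5368, 0.267, 0.1198]
orientation: [-0.005, 0.995, 0.095, 0.0]
contact_force: [-0.1, -0.8, -2.7]
finger_gap: 0.0217
time: 4.78
tcp_pos: [0.5367, 0.267, 0.1195]
orientation: [-0.005, 0.995, 0.095, 0.0]
contact_force: [-0.4, -0.0, -2.6]
finger_gap: 0.022
0.07 168 0.485 0.594
0.09 70 0.488 0.592
0.11 53 0.484 0.572
0.13 62 0.489 0.564
0.15 39 0.529 0.555
0.17 21 0.538 0.554
0.19 3 0.551 0.554
dx -4.88 dy 5.89 dz 1.98 turn 0.000 | tcp [0.5368 0.2671 0.1198] yaw 0.191 F [-0.1 -0.3 -1.3] gap 0.0221 t 4.88
```

View pics/lift.png

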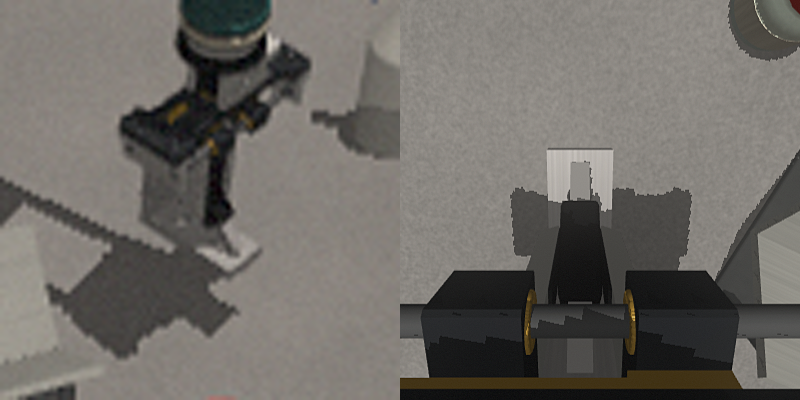

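The square lifted level, and the 5 N grip still holds it level. I'll tilt it by letting the foot's far end ride on the ledge. First I'll refine the cradle pose from the closer wrist data.

```bash
python3 -m crank '[{"dx":0,"dy":0,"dz":-4,"turn":0},{"dx":-4,"dy":6,"dz":-8,"turn":0},{"dx":-4,"dy":6,"dz":-8,"turn":0},{"dx":-4,"dy":6,"dz":-8,"turn":0}]' 1.5 20
python3 - <<'E'
from h import *
from scipy.optimize import least_squares
Ws=[np.load('/tmp/w1.npz')['W'],np.load('/tmp/top.npz')['W'],np.load('/tmp/scene.npz')['W']]
Ws.append(cloud(cam('wrist')))
def fit(P):
    Q=P
    def pl(p):
        x,y,a=p; u=(Q[:,0]-x)*np.cos(a)+(Q[:,1]-y)*np.sin(a); h=Q[:,2]-.032
        c,s=np.cos(np.radians(40)),np.sin(np.radians(40)); L=u*-s+h*c; B=u*c+h*s
        return L,B
    def res(p):
        L,B=pl(p); return np.where(abs(L)<abs(B),L,B)
    f=least_squares(res,[.518,.025,-.235],loss='soft_l1',f_scale=.002)
    L,B=pl(f.x); i=(abs(L)<abs(B))
    v=-(Q[:,0]-f.x[0])*np.sin(f.x[2])+(Q[:,1]-f.x[1])*np.cos(f.x[2])
    g=abs(np.minimum(abs(L),abs(B)))<.006
    print(len(Q),f.x.round(4),'rms',np.median(abs(res(f.x))).round(4),'nL',i.sum(),'v range',np.percentile(v[g],[1,99]).round(3))
for W in Ws:
    m=(W[...,2]>.03)&(W[...,2]<.14)&(W[...,0]>.41)&(W[...,0]<.65)&(abs(W[...,1]-.02)<.12); 
    if m.sum()>200: fit(W[m])
# block
for W in Ws[1:3]:
    m=(W[...,2]>.012)&(W[...,2]<.028)&(abs(W[...,0]-.52)<.1)&(abs(W[...,1]+.295)<.07); Q=W[m]; print('block',cv2.minAreaRect(Q[:,:2].astype(np.float32)),Q.mean(0))
to([.552,.017,.2],-.232)
E
```

```text
time: 5.38
tcp_pos: [0.5092, 0.1993, 0.2003]
orientation: [-0.006, 0.996, 0.094, 0.002]
contact_force: [-0.3, 1.3, -1.6]
finger_gap: 0.0216
25510 [ 0.4307 -0.3164 -0.2486] rms 0.0004 nL 15725 v range [0.269 0.436]
1997 [ 0.51   -0.0091 -0.2418] rms 0.0023 nL 1216 v range [-0.047  0.119]
1649 [ 0.4501 -0.2498 -0.2464] rms 0.0026 nL 470 v range [0.197 0.365]
33498 [ 0.6721  0.634  -0.2487] rms 0.0004 nL 21133 v range [-0.713 -0.545]
block ((0.5299867391586304, -0.2782294452190399), (0.1784893274307251, 0.11559559404850006), 10.12456226348877) [ 0.51784948 -0.29318183  0.01961365]
block ((0.5209980010986328, -0.29758140444755554), (0.15354575216770172, 0.0814308449625969), 9.614001274108887) [ 0.52417706 -0.29797462  0.01772091]
dx 0.78 dy 18.78 dz -0.11 turn 0.422 | tcp [0.5089 0.1999 0.1989] yaw 0.19 F [-0.5  0.1 -2.1] gap 0.0219 t 5.42
```

```bash
python3 -m crank '[{"dx":0.8,"dy":6,"dz":0,"turn":0.15},{"dx":0.8,"dy":12,"dz":0,"turn":0.3},{"dx":0.8,"dy":18.8,"dz":0,"turn":0.44},{"dx":0.8,"dy":18.8,"dz":0,"turn":0.44},{"dx":0.8,"dy":18.8,"dz":0,"turn":0.44},{"dx":0.8,"dy":18.8,"dz":0,"turn":0.44}]' 1.5 20
python3 -c "
from h import *
to([.5513,.0164,.1494],-.2487)"
```

```text
time: 6.18
tcp_pos: [0.5521, 0.0187, 0.1962]
orientation: [-0.006, 0.992, -0.123, -0.001]
contact_force: [-0.3, 0.2, -1.2]
finger_gap: 0.0218
dx -0.02 dy 0.24 dz 4.68 turn 0.001 | tcp [0.5521 0.0187 0.1962] yaw -0.247 F [-0.3  0.2 -1.2] gap 0.0218 t 6.17
```

```bash
python3 -m crank '[{"dx":0,"dy":0.2,"dz":2,"turn":0},{"dx":0,"dy":0.2,"dz":4,"turn":0},{"dx":0,"dy":0.2,"dz":4.7,"turn":0},{"dx":0,"dy":0.2,"dz":4.7,"turn":0}]' 1.5 20
python3 -m crank '[{"dx":0,"dy":0,"dz":0.4,"turn":0},{"dx":-0.25,"dy":0,"dz":0.65,"turn":0},{"dx":-0.5,"dy":0,"dz":0.85,"turn":0},{"dx":-0.97,"dy":0,"dz":1.35,"turn":0},{"dx":-1.4,"dy":0,"dz":1.9,"turn":0},{"dx":-1.75,"dy":0,"dz":2.5,"turn":0},{"dx":-1.75,"dy":0,"dz":2.5,"turn":0}]' 1.5 8
python3 - <<'E'
from h import *
c=cam('scene'); d=cam('wrist')
o=np.hstack([cv2.resize(c['pixels'][130:220,270:360],(400,400),interpolation=2),d['pixels'][:, 140:540]]); cv2.imwrite('pics/arc.png',o); to([.524,.023,.098])
E
```

```text
time: 6.68
tcp_pos: [0.5513, 0.0184, 0.1489]
orientation: [-0.006, 0.992, -0.122, -0.002]
contact_force: [0.6, 0.7, -1.3]
finger_gap: 0.0219
time: 7.55
tcp_pos: [0.5332, 0.0232, 0.1227]
orientation: [-0.006, 0.992, -0.122, -0.003]
contact_force: [-0.4, -0.2, -1.1]
finger_gap: 0.022
dx -0.96 dy 0.24 dz 2.53 turn 0.000 | tcp [0.5339 0.023  0.1233] yaw -0.246 F [-0.7 -0.6 -1.7] gap 0.0223 t 7.65
```

View pics/arc.png

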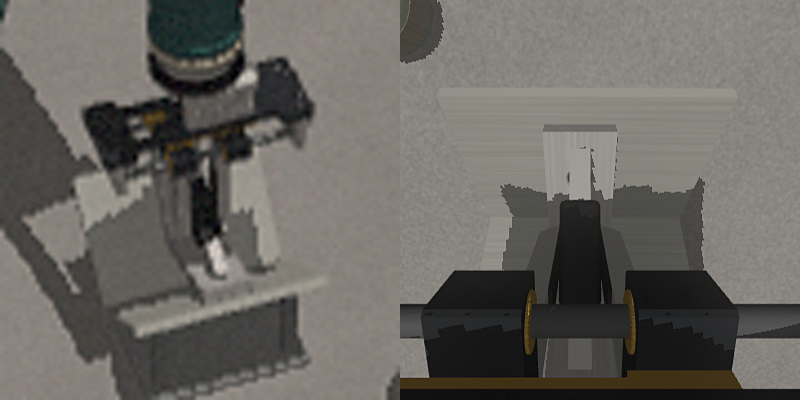

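```bash
cat >> h.py <<'E'
def tilt():
    c=cam('wrist'); W=cloud(c); s=r.sense(); a=yaw(); u=np.array([np.cos(a),np.sin(a),0]); n=np.array([-np.sin(a),np.cos(a),0])
    o=s['tcp_pos']; P=W.reshape(-1,3)-o; A=P@u; B=P@n; Z=P[:,2]
    # foot top surface: beside the bar, |b| 8..20 mm, in front of the pads
    m=(abs(B)>.009)&(abs(B)<.019)&(A>.02)&(A<.075)&(Z<.06)&(Z>-.07)
    if m.sum()<50: print('few',m.sum()); return
    x,z=A[m],Z[m]; best=None; g=np.random.default_rng(0)
    for _ in range(300):
        i,j=g.integers(0,len(x),2)
        if abs(x[i]-x[j])<.012: continue
        k=(z[i]-z[j])/(x[i]-x[j]); q=abs(z-z[i]-k*(x-x[i]))<.0015
        if best is None or q.sum()>best.sum(): best=q
    k,b=np.polyfit(x[best],z[best],1); print('tilt %.1f deg, n %d/%d, x %.3f..%.3f z0 %.4f'%(np.degrees(np.arctan(k)),best.sum(),len(x),x[best].min(),x[best].max(),b))
E
python3 -c "
from h import *
tilt()"
```

```text
tilt 19.3 deg, n 2088/2866, x 0.020..0.065 z0 -0.0317
```

Tilt is 19.3°, as planned. I'll continue the arc into the corner.

```bash
python3 -m crank '[{"dx":-0.3,"dy":0,"dz":0.6,"turn":0},{"dx":-0.5,"dy":0,"dz":1.25,"turn":0},{"dx":-0.7,"dy":0,"dz":1.9,"turn":0},{"dx":-0.8,"dy":0,"dz":2.4,"turn":0},{"dx":-0.9,"dy":0,"dz":2.6,"turn":0},{"dx":-0.9,"dy":0,"dz":2.6,"turn":0}]' 1.5 8
python3 -c "
from h import *
tilt();to([.524,.023,.097])"
```

```text
time: 8.45
tcp_pos: [0.5257, 0.0253, 0.0977]
orientation: [-0.006, 0.992, -0.122, -0.001]
contact_force: [-0.2, -0.0, -1.7]
finger_gap: 0.0219
tilt 39.6 deg, n 2523/3124, x 0.020..0.070 z0 -0.0423
dx -0.11 dy 0.26 dz 0.07 turn 0.000 | tcp [0.5257 0.0253 0.0977] yaw -0.246 F [-0.3 -0.3 -1.4] gap 0.0221 t 8.5
```

```bash
python3 -m crank '[{"dx":0,"dy":0,"dz":0.3,"turn":0},{"dx":0,"dy":0,"dz":0.5,"turn":0},{"dx":0,"dy":0,"dz":0.5,"turn":0}]' 1.5 10
python3 -c "
from h import *
tilt();to([.524,.023,.097])"
```

```text
time: 8.88
tcp_pos: [0.5264, 0.0253, 0.0967]
orientation: [-0.006, 0.992, -0.122, -0.0]
contact_force: [-5.7, 0.1, 13.3]
finger_gap: 0.0216
tilt 39.8 deg, n 2490/3143, x 0.020..0.069 z0 -0.0414
dx -0.17 dy 0.28 dz -0.03 turn 0.000 | tcp [0.5263 0.0253 0.0967] yaw -0.245 F [-4.5  0.5 13.6] gap 0.0221 t 8.93
```

```bash
python3 -m crank '[{"dx":-0.3,"dy":0,"dz":0.3,"turn":0},{"dx":-0.3,"dy":0,"dz":0.3,"turn":0},{"dx":-0.3,"dy":0,"dz":0.3,"turn":0}]' 1.5 12
python3 -c "
from h import *
tilt();to([.524,.023,.097])"
python3 -m crank '[{"dx":-0.3,"dy":0,"dz":0.4,"turn":0},{"dx":-0.4,"dy":0,"dz":0.6,"turn":0},{"dx":-0.5,"dy":0,"dz":0.8,"turn":0},{"dx":-0.5,"dy":0,"dz":0.8,"turn":0}]' 1.5 50
python3 -c "
from h import *
tilt();to([.524,.023,.097])"
```

```text
time: 9.3
tcp_pos: [0.5263, 0.0255, 0.0967]
orientation: [-0.006, 0.992, -0.122, 0.004]
contact_force: [2.9, -0.5, 6.8]
finger_gap: 0.0222
tilt 39.8 deg, n 2510/3148, x 0.020..0.069 z0 -0.0414
dx -0.16 dy 0.30 dz -0.03 turn 0.000 | tcp [0.5263 0.0255 0.0967] yaw -0.245 F [ 2.3 -0.5  7.2] gap 0.022 t 9.35
time: 9.85
tcp_pos: [0.5267, 0.0254, 0.0966]
orientation: [-0.005, 0.992, -0.122, 0.011]
contact_force: [1.7, -2.4, 22.0]
finger_gap: 0.0216
tilt 39.9 deg, n 2511/3157, x 0.020..0.069 z0 -0.0412
dx -0.20 dy 0.30 dz -0.04 turn 0.000 | tcp [0.5267 0.0254 0.0966] yaw -0.245 F [ 1.3 -2.4 22.3] gap 0.0222 t 9.9
```

```bash
python3 -m crank '[{"dx":-0.6,"dy":0,"dz":1,"turn":0},{"dx":-0.6,"dy":0,"dz":1,"turn":0},{"dx":-0.6,"dy":0,"dz":1,"turn":0},{"dx":-0.6,"dy":0,"dz":1,"turn":0},{"dx":-0.6,"dy":0,"dz":1,"turn":0},{"dx":-0.6,"dy":0,"dz":1,"turn":0},{"dx":-0.6,"dy":0,"dz":1,"turn":0},{"dx":-0.6,"dy":0,"dz":1,"turn":0},{"dx":-0.6,"dy":0,"dz":1,"turn":0},{"dx":-0.6,"dy":0,"dz":1,"turn":0},{"dx":-0.6,"dy":0,"dz":1,"turn":0},{"dx":-0.6,"dy":0,"dz":1,"turn":0}]' 1.5 50
python3 - <<'E'
from h import *
tilt();to([.524,.023,.097])
W=cloud(cam('wrist')).reshape(-1,3); a=-.2487; d=W-[.5174,.0248,.032]
u=d[:,0]*np.cos(a)+d[:,1]*np.sin(a); v=-d[:,0]*np.sin(a)+d[:,1]*np.cos(a); t=np.radians(40)
X=u*np.cos(t)+d[:,2]*np.sin(t); Z=-u*np.sin(t)+d[:,2]*np.cos(t)
yc=r.sense()['tcp_pos']; 
F=(abs(v)>.01)&(abs(v)<.018)&(X>.09)&(X<.105)&(Z>.005)&(Z<.02); L=(abs(v)>.03)&(abs(v)<.06)&(X>.08)&(X<.11)&(abs(Z)<.01)
print('foot top Z',F.sum(),np.median(Z[F]).round(4),'ledge Z',np.median(Z[L]).round(4))
G=(abs(v)<.02)&(Z>.0)&(Z<.013)&(X>.09)&(X<.13); print('foot end X',np.percentile(X[G&(Z>.009)],[95,99,100]).round(4))
for s in(1,-1):
    g=F&(v*s>0); p=np.polyfit(X[g],Z[g],1) if g.sum()>20 else None; print(s,g.sum(),np.median(Z[g]).round(4),p)
E
```

```text
time: 11.4
tcp_pos: [0.5272, 0.0253, 0.0963]
orientation: [-0.004, 0.992, -0.122, 0.02]
contact_force: [-0.3, -2.2, 27.0]
finger_gap: 0.0217
tilt 39.7 deg, n 2495/3153, x 0.020..0.068 z0 -0.0401
dx -0.26 dy 0.31 dz -0.07 turn 0.000 | tcp [0.5272 0.0253 0.0963] yaw -0.246 F [-0.7 -2.6 27.6] gap 0.0215 t 11.45
foot top Z 599 0.0122 ledge Z 0.0
foot end X [0.1102 0.1106 0.1113]
1 298 0.0123 [-0.00932522  0.01325984]
-1 301 0.0121 [-0.00156813  0.01220902]
```

Seated flush: tilt is 39.7°, the foot top is 12.2 mm above the ledge, the foot end is at 110.3 mm, and it has been held at about 27 N for 1.5 s. Next I'll lift it straight up and carry it to free bench between the cradle and the block to level it.

```bash
python3 -m crank '[{"dx":0,"dy":0,"dz":-1,"turn":0},{"dx":0,"dy":0,"dz":-4,"turn":0},{"dx":0,"dy":0,"dz":-9,"turn":0},{"dx":0,"dy":0,"dz":-12,"turn":0},{"dx":0,"dy":0,"dz":-12,"turn":0},{"dx":0,"dy":0,"dz":-12,"turn":0}]' 1.5 50
python3 -c "
from h import *
tilt();to([.409,-.16,.2],.17)"
```

```text
time: 12.25
tcp_pos: [0.5211, 0.0251, 0.2135]
orientation: [-0.004, 0.992, -0.122, 0.018]
contact_force: [0.5, 0.5, -3.8]
finger_gap: 0.0214
tilt 39.8 deg, n 2504/3158, x 0.020..0.069 z0 -0.0401
dx -6.36 dy 20.67 dz 1.31 turn -0.415 | tcp [0.5209 0.025  0.2131] yaw -0.245 F [-1.  -1.1 -2.2] gap 0.0214 t 12.3
```

```bash
python3 -m crank '[{"dx":-2,"dy":6,"dz":0.5,"turn":-0.15},{"dx":-4,"dy":12,"dz":1,"turn":-0.3},{"dx":-6.4,"dy":20.7,"dz":1.3,"turn":-0.42},{"dx":-6.4,"dy":20.7,"dz":1.3,"turn":-0.42},{"dx":-6.4,"dy":20.7,"dz":1.3,"turn":-0.42},{"dx":-6.4,"dy":20.7,"dz":1.3,"turn":-0.42}]' 1.5 50
cat >> h.py <<'E'
from scipy.spatial.transform import Rotation
def to(p,yw=None):
    s=r.sense(); a=yaw(); R=Rotation.from_quat(np.roll(s['orientation'],-1)); d=100*R.inv().apply(np.array(p)-s['tcp_pos'])
    t=0 if yw is None else (a-yw+np.pi/2)%np.pi-np.pi/2
    print('dx %.2f dy %.2f dz %.2f turn %.3f'%(*d,t),'| tcp',s['tcp_pos'].round(4),'yaw',round(a,3),'toolz',R.apply([0,0,1]).round(3),'F',s['contact_force'].round(1),'gap',round(s['finger_gap'],4),'t',round(s['time'],2))
E
python3 -c "
from h import *
tilt();to([.409,-.16,.070],.17)
W=cloud(cam('wrist'));z=W[...,2];m=(z>.012)&(z<.028)&(abs(W[...,0]-.52)<.12)&(abs(W[...,1]+.295)<.08);print(m.sum())
print(cv2.minAreaRect(W[m][:,:2].astype(np.float32)) if m.sum()>50 else '')"
```

```text
time: 13.05
tcp_pos: [0.4088, -0.1593, 0.194]
orientation: [-0.002, 0.996, 0.087, 0.017]
contact_force: [0.2, 0.2, -2.0]
finger_gap: 0.0215
tilt 40.0 deg, n 2508/3138, x 0.020..0.068 z0 -0.0405
dx -0.46 dy 0.08 dz 12.43 turn 0.006 | tcp [ 0.4091 -0.1591  0.1943] yaw 0.176 toolz [ 0.034  0.006 -0.999] F [ 0.3 -0.6 -2.8] gap 0.0216 t 13.1
10288
((0.5167186260223389, -0.2963516116142273), (0.15057392418384552, 0.0803593248128891), 9.482152938842773)
```

```bash
python3 -m crank '[{"dx":-0.2,"dy":0,"dz":5,"turn":0},{"dx":-0.4,"dy":0.1,"dz":10,"turn":0},{"dx":-0.5,"dy":0.1,"dz":12.5,"turn":0},{"dx":-0.5,"dy":0.1,"dz":12.5,"turn":0}]' 1.5 50
python3 -m crank '[{"dx":0,"dy":0,"dz":0.5,"turn":0},{"dx":0,"dy":0,"dz":0.7,"turn":0},{"dx":0.7,"dy":0,"dz":0.8,"turn":0},{"dx":1.4,"dy":0,"dz":0.9,"turn":0},{"dx":2.1,"dy":0,"dz":1.2,"turn":0},{"dx":2.8,"dy":0,"dz":1.5,"turn":0},{"dx":2.8,"dy":0,"dz":1.5,"turn":0}]' 1.5 9
python3 -c "
from h import *
tilt();to([.44,-.16,.055],.17)"
```

```text
time: 13.65
tcp_pos: [0.408, -0.1584, 0.0676]
orientation: [-0.003, 0.996, 0.089, 0.015]
contact_force: [0.4, -0.1, -1.5]
finger_gap: 0.0216
time: 14.52
tcp_pos: [0.4378, -0.1536, 0.0539]
orientation: [-0.002, 0.996, 0.089, 0.017]
contact_force: [3.8, 0.6, 4.3]
finger_gap: 0.022
tilt 19.1 deg, n 2045/2730, x 0.020..0.062 z0 -0.0279
dx 0.12 dy 0.67 dz -0.11 turn 0.009 | tcp [ 0.4377 -0.1536  0.0539] yaw 0.179 toolz [ 0.034  0.008 -0.999] F [3.6 0.2 3.7] gap 0.0218 t 14.57
```

```bash
python3 -m crank '[{"dx":0.6,"dy":0,"dz":0.3,"turn":0},{"dx":1.2,"dy":0,"dz":0.75,"turn":0},{"dx":1.8,"dy":0,"dz":1.2,"turn":0},{"dx":2.2,"dy":0,"dz":1.6,"turn":0},{"dx":2.2,"dy":0,"dz":1.9,"turn":0},{"dx":2.2,"dy":0,"dz":1.9,"turn":0}]' 1.5 9
python3 -c "
from h import *
tilt();to([.46,-.155,.038],.17)"
```

```text
time: 15.32
tcp_pos: [0.4604, -0.1494, 0.0367]
orientation: [-0.002, 0.996, 0.089, 0.017]
contact_force: [-0.8, 0.5, 6.9]
finger_gap: 0.0222
tilt -0.3 deg, n 1289/2545, x 0.020..0.049 z0 -0.0245
dx -0.14 dy 0.55 dz -0.14 turn 0.009 | tcp [ 0.4604 -0.1494  0.0366] yaw 0.179 toolz [ 0.034  0.008 -0.999] F [-1.3  1.2  6. ] gap 0.022 t 15.38
```

Level on the bench at −0.3°. I'll grip firmly, lift, and measure the held square in the tool frame.

```bash
python3 -m crank '[{"dx":0,"dy":0,"dz":0,"turn":0},{"dx":0,"dy":0,"dz":0,"turn":0},{"dx":0,"dy":0,"dz":0,"turn":0}]' 1.5 50
python3 -m crank '[{"dx":0,"dy":0,"dz":-3,"turn":0},{"dx":0,"dy":0,"dz":-8,"turn":0},{"dx":0,"dy":0,"dz":-8,"turn":0},{"dx":0,"dy":0,"dz":-8,"turn":0},{"dx":0,"dy":0,"dz":-8,"turn":0}]' 1.5 50
cat >> h.py <<'E'
def held():
    c=cam('wrist'); W=cloud(c).reshape(-1,3); s=r.sense(); a=yaw(); o=s['tcp_pos']; P=W-o
    A=P[:,0]*np.cos(a)+P[:,1]*np.sin(a); B=-P[:,0]*np.sin(a)+P[:,1]*np.cos(a)
    m=(abs(P[:,2]+.0245)<.006)&(A>.015)&(A<.08)&(abs(B)<.035)
    q=np.c_[A,B][m].astype(np.float32)
    e=[]; 
    for x in np.arange(.02,.05,.004):
        k=q[abs(q[:,0]-x)<.002]; 
        if len(k): e.append((x,k[:,1].min(),k[:,1].max()))
    e=np.array(e); k=np.polyfit(e[:,0],(e[:,1]+e[:,2])/2,1); end=np.percentile(q[:,0],99.5)
    rel=k[0]; sy=a+rel; ca=end-.055; ctr=np.array([ca,np.polyval(k,ca)])
    w=o[:2]+[ctr[0]*np.cos(a)-ctr[1]*np.sin(a),ctr[0]*np.sin(a)+ctr[1]*np.cos(a)]
    print('end',end.round(4),'width',np.median(e[:,2]-e[:,1]).round(4),'rel yaw',rel.round(3),'square yaw',sy.round(3),'ctr tool',ctr.round(4),'ctr world',w.round(4),'foot top',np.median(W[m][:,2]).round(4)); return w,sy
E
python3 -c "
from h import *
tilt();w,sy=held();p=r.sense()['tcp_pos']
to([.5167+p[0]-w[0],-.2964+p[1]-w[1],.11],yaw()-sy+.1655)"
```

```text
time: 15.75
tcp_pos: [0.4604, -0.1494, 0.0366]
orientation: [-0.002, 0.996, 0.089, 0.017]
contact_force: [0.6, -0.7, 3.0]
finger_gap: 0.0217
time: 16.38
tcp_pos: [0.4561, -0.1491, 0.1138]
orientation: [-0.004, 0.996, 0.089, 0.015]
contact_force: [0.4, -0.4, -2.0]
finger_gap: 0.0216
tilt -0.6 deg, n 1275/1368, x 0.020..0.049 z0 -0.0247
end 0.0487 width 0.0436 rel yaw 0.003 square yaw 0.182 ctr tool [-0.0063  0.    ] ctr world [ 0.4503 -0.1505] foot top 0.0892
dx 3.93 dy 15.54 dz 0.51 turn 0.016 | tcp [ 0.4565 -0.1494  0.1144] yaw 0.179 toolz [ 0.031  0.01  -0.999] F [ 0.1 -0.9 -0.9] gap 0.0218 t 16.48
```

```bash
python3 -m crank '[{"dx":1.5,"dy":6,"dz":0.2,"turn":0.005},{"dx":3,"dy":12,"dz":0.4,"turn":0.01},{"dx":3.9,"dy":15.5,"dz":0.5,"turn":0.016},{"dx":3.9,"dy":15.5,"dz":0.5,"turn":0.016},{"dx":3.9,"dy":15.5,"dz":0.5,"turn":0.016},{"dx":3.9,"dy":15.5,"dz":0.5,"turn":0.016}]' 1.5 50
python3 - <<'E'
from h import *
w,sy=held();p=r.sense()['tcp_pos']
c=cam('wrist');W=cloud(c);z=W[...,2];m=(z>.014)&(z<.026)&(abs(W[...,0]-.52)<.12)&(abs(W[...,1]+.295)<.08)
print(m.sum(),cv2.minAreaRect(W[m][:,:2].astype(np.float32)),np.median(z[m]))
to([.5167+p[0]-w[0],-.2964+p[1]-w[1],.085],yaw()-sy+.1655)
d=cam('scene'); o=np.hstack([cv2.resize(d['pixels'][180:260,200:280],(400,400),interpolation=2),c['pixels'][:, 140:540]]); cv2.imwrite('pics/pin.png',o)
E
```

```text
time: 17.23
tcp_pos: [0.5222, -0.2937, 0.1099]
orientation: [-0.004, 0.997, 0.082, 0.016]
contact_force: [-0.1, 0.5, -2.1]
finger_gap: 0.0219
end 0.0488 width 0.0436 rel yaw 0.005 square yaw 0.168 ctr tool [-0.0062 -0.0001] ctr world [ 0.5162 -0.2949] foot top 0.0851
4604 ((0.5360487699508667, -0.29378974437713623), (0.1094859391450882, 0.080274797976017), 9.435141563415527) 0.019854737825695246
dx -0.07 dy 0.15 dz 2.53 turn 0.003 | tcp [ 0.5225 -0.2939  0.1104] yaw 0.164 toolz [ 0.031  0.01  -0.999] F [ 1.1 -0.4 -2.4] gap 0.0217 t 17.32
```

View pics/pin.png

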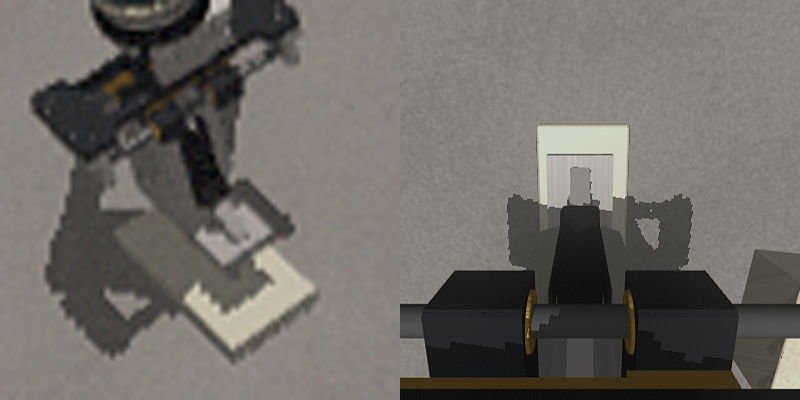

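The square is over the block at about (575,165) in the wrist half. It is aligned in yaw and about 1.5 mm off laterally, so I'll correct while descending to just above the pins.

```bash
python3 -m crank '[{"dx":-0.1,"dy":0.15,"dz":2,"turn":0},{"dx":-0.1,"dy":0.15,"dz":2.8,"turn":0},{"dx":-0.1,"dy":0.15,"dz":2.8,"turn":0},{"dx":-0.1,"dy":0.15,"dz":2.8,"turn":0}]' 1.5 50
python3 - <<'E'
from h import *
w,sy=held();p=r.sense()['tcp_pos']
to([.5165+p[0]-w[0],-.2966+p[1]-w[1],.057],yaw()-sy+.1655)
E
```

```text
time: 17.88
tcp_pos: [0.523, -0.2956, 0.0832]
orientation: [-0.003, 0.997, 0.082, 0.016]
contact_force: [0.1, -0.1, -2.6]
finger_gap: 0.0218
end 0.0489 width 0.0436 rel yaw 0.002 square yaw 0.166 ctr tool [-0.0061  0.    ] ctr world [ 0.5171 -0.2967] foot top 0.0584
dx -0.14 dy -0.01 dz 2.63 turn 0.001 | tcp [ 0.5231 -0.2957  0.0833] yaw 0.164 toolz [ 0.032  0.009 -0.999] F [-0.   0.2 -1.4] gap 0.0221 t 17.93
```

```bash
python3 -m crank '[{"dx":-0.05,"dy":0,"dz":0.6,"turn":0},{"dx":-0.1,"dy":0,"dz":1.2,"turn":0},{"dx":-0.1,"dy":0,"dz":1.8,"turn":0},{"dx":-0.15,"dy":0,"dz":2.3,"turn":0},{"dx":-0.15,"dy":0,"dz":2.4,"turn":0}]' 1.5 30
python3 -c "
from h import *
held();tilt();to([.5225,-.2957,.057])"
```

```text
time: 18.55
tcp_pos: [0.522, -0.2955, 0.0585]
orientation: [-0.003, 0.997, 0.082, 0.016]
contact_force: [-0.4, -0.2, -2.3]
finger_gap: 0.0219
end 0.0488 width 0.0436 rel yaw 0.003 square yaw 0.167 ctr tool [-0.0062 -0.0001] ctr world [ 0.5161 -0.2967] foot top 0.0337
tilt -0.4 deg, n 1270/2461, x 0.020..0.049 z0 -0.0249
dx 0.01 dy 0.00 dz 0.21 turn 0.000 | tcp [ 0.5224 -0.2957  0.0591] yaw 0.164 toolz [ 0.032  0.009 -0.999] F [ 1.1  0.  -1.4] gap 0.0215 t 18.65
```

Both holes are over the pins with no contact force. I'll settle the square with a light grip, then release and rise.

```bash
python3 -m crank '[{"dx":0,"dy":0,"dz":0.2,"turn":0},{"dx":0,"dy":0,"dz":0.4,"turn":0},{"dx":0,"dy":0,"dz":0.4,"turn":0}]' 1.5 8
python3 -m crank '[{"dx":0,"dy":0,"dz":0,"turn":0},{"dx":0,"dy":0,"dz":0,"turn":0},{"dx":0,"dy":0,"dz":0,"turn":0},{"dx":0,"dy":0,"dz":0,"turn":0},{"dx":0,"dy":0,"dz":0,"turn":0}]' 6 8
python3 -c "
from h import *
held();to([.522,-.2957,.2])"
```

```text
time: 19.02
tcp_pos: [0.5227, -0.2958, 0.0566]
orientation: [-0.003, 0.996, 0.082, 0.017]
contact_force: [-2.0, 1.8, 5.0]
finger_gap: 0.0219
time: 19.65
tcp_pos: [0.5227, -0.2958, 0.0565]
orientation: [-0.003, 0.996, 0.082, 0.017]
contact_force: [0.1, 0.3, -0.0]
finger_gap: 0.06
end 0.049 width 0.0437 rel yaw 0.002 square yaw 0.166 ctr tool [-0.006  -0.0002] ctr world [ 0.5168 -0.297 ] foot top 0.0319
dx 0.42 dy -0.06 dz -14.34 turn 0.000 | tcp [ 0.5227 -0.2958  0.0565] yaw 0.164 toolz [ 0.033  0.008 -0.999] F [-0.8 -0.  -0.8] gap 0.06 t 19.7
```

```bash
python3 -m crank '[{"dx":0.1,"dy":0,"dz":-3,"turn":0},{"dx":0.3,"dy":0,"dz":-8,"turn":0},{"dx":0.4,"dy":0,"dz":-14,"turn":0},{"dx":0.4,"dy":0,"dz":-16,"turn":0},{"dx":-8,"dy":0,"dz":-17,"turn":0},{"dx":-8,"dy":0,"dz":-17,"turn":0},{"dx":-8,"dy":0,"dz":-17,"turn":0}]' 6
python3 - <<'E'
from h import *
c=cam('wrist'); W=cloud(c); z=W[...,2]; d=cam('scene'); t=cam('top')
m=(z>.026)&(z<.14)&(abs(W[...,0]-.52)<.1)&(abs(W[...,1]+.295)<.06)
Q=W[m]; f=Q[(Q[:,2]<.038)]; print('square',cv2.minAreaRect(Q[:,:2].astype(np.float32)),'foot top',np.median(f[:,2]),'top',np.percentile(Q[:,2],99))
A=np.c_[f[:,:2],np.ones(len(f))]; k=np.linalg.lstsq(A,f[:,2],rcond=None)[0]; print('slope',k[:2].round(4))
for n,cc in(("top",t),("scene",d)):
    W2=cloud(cc); W0=np.load(f'/tmp/{n}.npz')['W']
    for nm,x,y in(("jar",.72,.14),("carton",.45,-.53),("bottle",.46,.56)):
        g=lambda V:V[(V[...,2]>.03)&(abs(V[...,0]-x)<.08)&(abs(V[...,1]-y)<.1)&(V[...,2]<.26)].mean(0).round(3)
        print(n,nm,g(W0),g(W2))
o=np.hstack([cv2.resize(d['pixels'][170:260,200:290],(400,400),interpolation=2),c['pixels'][:, 140:540]]); cv2.imwrite('pics/end.png',o)
E
```

```text
time: 20.58
tcp_pos: [0.4375, -0.3106, 0.2243]
orientation: [-0.002, 0.997, 0.081, 0.017]
contact_force: [0.2, 0.6, -0.7]
finger_gap: 0.0599
square ((0.5161601901054382, -0.2968958020210266), (0.10934394598007202, 0.044014208018779755), 9.55379581451416) foot top 0.032006277080232653 top 0.13095542658733175
slope [-0.0011  0.0002]
top jar [0.721 0.141 0.076] [0.72  0.141 0.075]
top carton [ 0.447 -0.546  0.069] [ 0.441 -0.559  0.07 ]
top bottle [0.459 0.562 0.154] [0.459 0.562 0.153]
scene jar [0.738 0.131 0.068] [0.738 0.131 0.068]
scene carton [ 0.462 -0.553  0.064] [ 0.462 -0.553  0.064]
scene bottle [0.477 0.561 0.137] [0.477 0.561 0.137]
```

View pics/end.png

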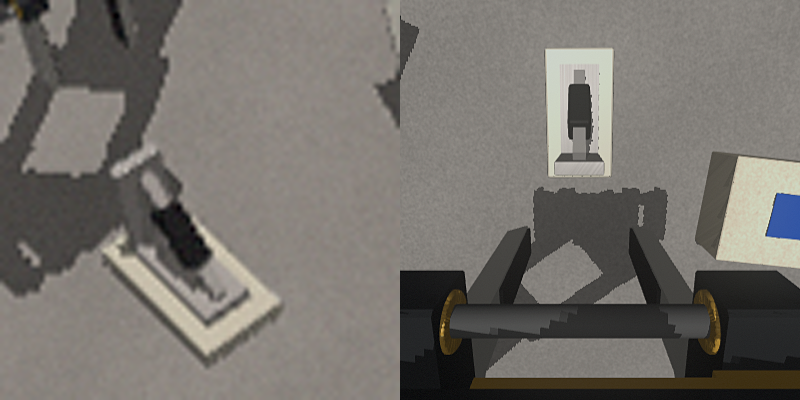

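The square is standing flat on the block: the foot top is at 32.0 mm and the slope is about 0.001. The gripper is clear and the bystanders haven't moved, so I'm handing it in.

```bash
python3 -c "
from rig import r
print(r.job_done())"
```

```text
the job is handed in; nothing more can be done
None
```

The corner check and the parking are both done, and I handed the job in after about 20.6 s of robot time.

- **Corner check:** The tool can't tilt, so I turned the square to 40° in a light grip by letting its foot ride up the ledge. I then pressed it into the corner at about 20–27 N for about 2 s. While it was pressed, the foot measured a tilt of 39.7–39.9° and its top was 12.2 mm above the ledge. The foot's end was about 110 mm from the corner. The force split showed both faces loaded, but I didn't measure the upright's gap to the back directly.
- **Parking:** I levelled the square on the bench, lowered it over both pins and let go. Its foot top is at 32.0 mm (20 mm block plus 12 mm foot) and flat to about 0.1%. Its centre and yaw match the block to within about 1 mm and 0.1°. The gripper is clear of everything.
- **Bystanders:** The scene camera shows the jar, carton and bottle in the same place to the millimetre. The top camera disagreed by about 13 mm on the carton alone; I put that down to the arm partly blocking that view at the start.

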